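# Open the specimen-tray carrier and hold its gate wide

## Robot

A 7-joint arm with a two-finger parallel gripper is mounted at the origin on the work surface. World frame = base frame: x ahead of the robot, y to its left, z up, the work surface at z = 0. Lengths are in m, angles in rad, forces in N, time in s.
With the tool pointing down it reaches from about 0.4 to 0.85 m from the base axis. Payload 10.4 kg.
Tool frame: the origin (TCP) lies between the finger pads; the fingertips stand ahead of it and the grasp point (between the pads) lies 3 mm ahead of it (r.tips_ahead is the z of the fingertips in the tool frame, in m); z points along the fingers, y is the line along which they close (so a half turn about z gives the same grasp; the last joint's range is limited). The gripper opens to 87 mm and grips with 3 to 60 N. Pads are 19 mm wide; open, the fingers measure 117 mm over their backs; the gripper's body (75 mm by 190 mm) begins 51 mm behind the grasp point.
Start: joints at [1.274, 0.332, -0.065, 1.46, 0.022, 1.35, -0.088], TCP at [0.169, -0.602, 0.217] pointing down, gripper open.
Joint ranges: [-2.6, 2.6], [-0.5, 2.12], [-1.47, 1.34], [0.16, 2.42], [-1.27, 4.41], [0.06, 2.06], [-2.6, 2.6]. Speed limits (rad/s): [2.22, 2.22, 2.79, 2.79, 3.14, 3.14, 3.14].

## Interface

Orientations are given as a unit quaternion [x, y, z, w].
In Python, from bench import telemetry, camera, get_calibration, r gives the robot as it stands.
- The arm moves only by the tool drive_tool, never from a script. Its argument "series" is one flat list of numbers, 7 for each row, row after row: the turn, a rotation vector about the tool's x, y, z in units of 5 degrees (1.0 is 5 degrees), then the shift along the tool's x, y, z in units of 40 mm (1.0 is 40 mm), then the opening, from -1 (shut) to 1 (fully open). A call has 1 to 10 rows; each row is the pose to reach, as a shift and turn from the pose commanded when the call began, along the tool's axes at that moment; what a row does not reach only later rows make up. A row lasts 1/12 s, in which the tool goes at most 41.7 mm and 7.16 degrees, less where a joint would pass 70% of its speed; a pose out of reach is approached as far as the arm can. A call with a gripper value outside its range is refused whole. The fingers move at their own pace and stop on an object; "grip_force" is the grip in N (left out, the last holds). Time passes only in rows, so rows that repeat a pose let the fingers close. It gives the time, the measured TCP pose, the force, the opening and the grip force at its end, in the units of the state.
- telemetry.read_state(): the state, without advancing time (a new reading comes with each control period).
- camera(name): name is "side" or "top"; returns the picture (400x640x3 uint8, red, green, blue); there is no depth.
- get_calibration(name): a dict with "fovy" (degrees; the focal length in pixels is half the picture's height over the tangent of half this angle, whatever the lens; pixels are square), "cx", "cy" (the principal point, pixels), "xyz" and "rotation" of the camera in the world. Camera axes: x right, y up, looking along -z (the intrinsics and any distortion apply to the point x, -y, -z); pixel columns grow to the right and rows downward; lengths in m; the calibration is good to about 2 mm. A picture is of the moment at which its call begins. get_calibration takes no time and is no camera call.
- r.close_job(): hands the job in; it is judged then, once.
The state is a dict: "time": time; "joint_positions": joint angles; "joint_vel": joint speeds; "joint_torque": joint torques, N m; "ee_pos": TCP position; "eef_rot": TCP orientation; "ft_force": force on the tool from outside, world axes, zero at the start; "torque": the same for the moment, N m; "width": finger opening in m; "grip_force": force on a finger pad.
Only numpy, scipy, OpenCV 4.12 (cv2) and the standard library are available. Lean on these libraries where they do the work, as an engineer would, in place of code of your own. Each camera call takes 0.05 s, during which the arm holds its last target. There are 200 camera calls.

## Task

Open the tray carrier so that a colleague can draw the trays out: swing its carry handle up and over from in front of the gate until it clicks home in its rest at the back, pinch the main catch at the gate's free end so that the gate springs out onto the safety catch, then pinch the safety catch so that the gate springs clear. Swing the gate out past its check and finish holding it wide open, square to the carrier's front or a little further: the gate springs back if let go, so do not let go of it. Leave the rock, the two boxed specimens and the brass pan beside the carrier where they are.

Things in the scene. Friction and masses are not known exactly. Their poses are not given: they have to be found in the camera images.
- carrier: grey box with aluminium edges, 220 deep (its x) x 240 wide (its y) x 130 high on rubber feet, loaded with three black specimen trays; too heavy to shift. Origin at the centre of its underside on the table, z up; its front, closed by the gate, faces its own -x. All parts below are on it
- handle (a joint): swing of the carry handle about the line through its two side pivots, rad: 0 = arms level, pointing to the front with the grip bar across in front of the gate (where it blocks the gate); 1.57 = upright; it grows up and over to the back. Stiff pivots (about 1.5 N at the grip), it stays where left. A spring roller resists from 1.77, about 4 N at the grip, top of the hump at 2.02, then it snaps into its seat at 2.27 to the stop at 2.30
- handle_grip (a point): centre of the handle's grip: a round rubber sleeve of 22 mm diameter, 120 long along the carrier's y, on a steel bar; 190 mm from the pivot line. Axes turn with the handle
- handle_pivot (a point): middle of the handle's pivot line (runs along the carrier's y), 75 mm above the table; axes as the carrier's
- main_tabs (a point): midway between the two upright black finger tabs of the main catch, on the carrier's roof at the gate's free end, 20 mm above the roof (150 above the table); axes as the carrier's. Each tab 24 long (x) x 8 thick (y), standing from 2 mm to 34 mm above the roof; outer faces 40 mm apart across y. Pinch them together along y; a block 22 high starts 25 mm in front of the tabs' centre
- main_catch (a joint): how far each main-catch tab is pinched in, m: 0 = out, stop at 0.0075 (tabs then 25 mm over their outer faces). The two tabs are geared and move alike, 6 to 9 N in all, and spring back. Beyond 0.005 its barbs let go of the gate's posts and the gate springs out to about 0.13 rad, onto the safety catch
- safety_tabs (a point): the same point of the safety catch, the like catch 95 mm nearer to the hinge, whose barbed arms reach 14 mm farther out over the gate; axes as the carrier's
- safety_catch (a joint): how far each safety-catch tab is pinched in, m: 0 to 0.0075, like the main catch; beyond 0.005 it frees the gate, if the main catch has let go, and the gate springs out to about 0.45 rad and rests there
- gate (a joint): opening of the gate about its upright hinge, rad: 0 = shut, grows outwards (turning counter-clockwise seen from above), stop at 1.8. Square to the front at 1.57. Its spring rests at about 0.45 and pulls it back beyond that (about 3 N at the grip when wide). The check, a spring roller, resists from 0.80 to 1.30 (about 6 N at the grip)
- gate_grip (a point): middle of the free stretch of the gate's top rail, 147.5 mm from the hinge axis, 12 mm below the rail's top edge (125 above the table). Rail 12 thick, 24 deep, clear for 50 mm along the gate between the steel keeper posts, which stand 28 mm above it. Axes turn with the gate: y along the gate away from the hinge, x across it, -x outwards
- gate_hinge (a point): on the gate's upright hinge axis, at the carrier's front corner, 113 mm above the table; axes as the carrier's. The shut gate runs from here along the carrier's +y for 228 mm
- rock_center (a point): centre of a loose reddish rock, 57 x 44 x 40 mm, on the table
- boxed_a: loose white specimen box 45 x 45 x 22 with a pale mineral on top (about 42 high in all), origin under its centre
- boxed_b: the same with a dark mineral
- brass_pan: loose shallow brass pan, 120 across, 15 high, origin under its centre

How it is judged:
On the way, in this order (a step that is already met when the one before it is completed fails the run):
1. the carry handle is swung over and seated in its rest at the back, the gate still shut (value of joint handle above 2.22 rad and value of joint gate below 0.05 rad), for 0.2 s.
2. the main catch has let go and the gate rests on the safety catch (value of joint gate between 0.08 and 0.22 rad), for 0.2 s.
3. the safety catch has let go and the gate has sprung clear of it (value of joint gate above 0.32 rad), for 0.1 s.
4. the gate is past its check (value of joint gate above 1.35 rad), for 0.1 s.
At the end, for the whole second after the job is handed in: The robot is still holding the gate at 1.48 rad (85 degrees) or more with at least 0.5 N on it, the carry handle is seated at the back (beyond 2.22 rad) and both catches are let out again (under 2 mm) (value of joint gate above 1.48 rad and value of joint handle above 2.22 rad and value of joint each of main_catch, safety_catch below 0.002 m and contact force between any of the fingers, the arm and gate above 0.5 N); the arm keeps its last pose, push and grip.
It fails at once if the rock beside the carrier is shifted by more than 25 mm (distance of rock_center from where it was at the start of the episode above 0.025 m).
It fails at once if a boxed specimen beside the carrier is shifted by more than 25 mm (distance of boxed_a from where it was at the start of the episode above 0.025 m).
It fails at once if a boxed specimen beside the carrier is shifted by more than 25 mm (distance of boxed_b from where it was at the start of the episode above 0.025 m).
It fails at once if the brass pan beside the carrier is shifted by more than 25 mm (distance of brass_pan from where it was at the start of the episode above 0.025 m).
It also fails if it takes over 70 s, if anything falls off the work surface, if the arm or the gripper's body presses on something with over 40 N, if the wrist force passes 120 N, or if a joint passes its speed limit or range.

## Working session

There is one attempt and no reset: what is moved stays moved. The work goes in short steps, Python scripts to look and compute and a tool call to move; the robot and the scene stay as the last step left them, time stands still between calls to the robot, and variables do not carry over. Pictures are saved under pics/ and viewed, at most 10 in all, crops included, and the job is handed in when it is done.

Besides the shell and the picture viewer there is one more tool, called after ">>>" by a JSON object that holds its "fn" and its "kwargs", one argument or row to a line. drive_tool: Moves the arm, as the interface text tells. Its arguments: {"type":"object","properties":{"series":{"type":"array"},"grip_force":{"type":"number"}},"required":["series"]}

```bash
mkdir -p pics; ls; python3 - <<'E'
from bench import telemetry, camera, get_calibration, r
import cv2
for n in("side","top"):
    print(n,get_calibration(n)); cv2.imwrite(f"pics/{n}0.png",cv2.resize(camera(n)[:,:,::-1],(800,500)))
s=telemetry.read_state();print(s, r.tips_ahead)
E
```

```text
pics
side {'fovy': 56.731788360326426, 'cx': 322.9391386885143, 'cy': 202.4264213434136, 'xyz': array([ 0.31796818, -0.62313719,  0.9394736 ]), 'rotation': array([ 0.35261776, -0.07174954, -0.16993878,  0.91740587])}
top {'fovy': 54.5045743557506, 'cx': 318.81767835790373, 'cy': 206.35390152150597, 'xyz': array([0.516656  , 0.08169954, 1.01325154]), 'rotation': array([-0.02297605,  0.03659609,  0.70955286, -0.70332608])}
{'time': 0.1, 'joint_positions': array([ 1.27436663,  0.33278616, -0.06470281,  1.46085055,  0.02161998,
        1.34989419, -0.08849477]), 'joint_vel': array([ 0.00053262, -0.00114242, -0.00023725, -0.00174451, -0.00058314,
       -0.00119589,  0.00021565]), 'joint_torque': array([ 1.27207844e-03, -6.24550080e+01,  2.43672001e-02, -3.90724111e+01,
       -6.15201867e-02,  3.66012077e-02,  3.00764623e-05]), 'ee_pos': array([ 0.16891026, -0.60138151,  0.21645081]), 'eef_rot': array([ 9.90639464e-01,  1.36502992e-01, -1.21639036e-04, -6.09035668e-04]), 'ft_force': array([ 0.25091271, -0.56432995,  0.26416407]), 'torque': array([ 0.01720903,  0.02158337, -0.01467886]), 'grip_force': 0.0, 'width': 0.08700232683421603} 0.022
```

View pics/side0.png

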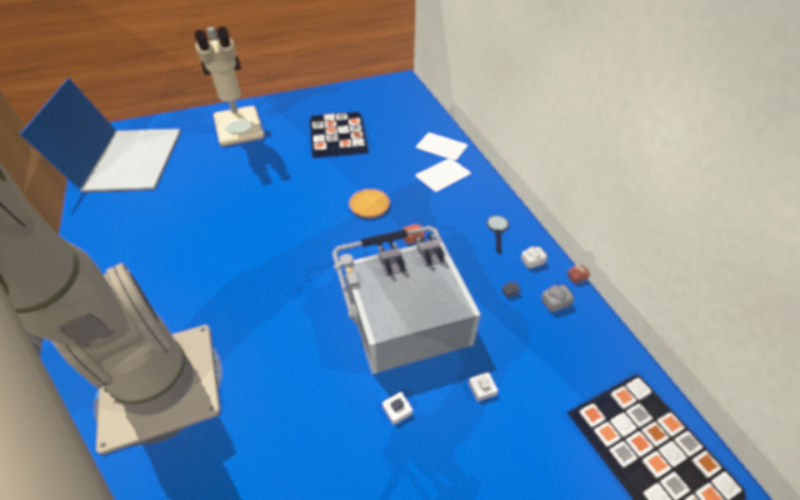

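View pics/top0.png

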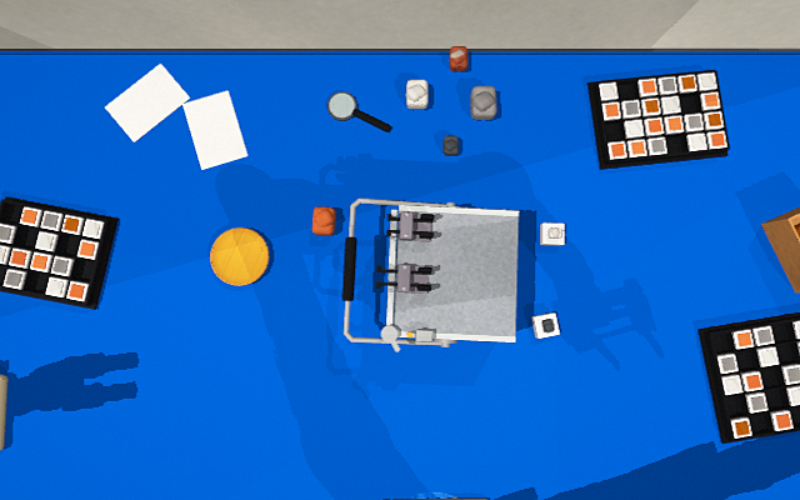

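The carrier lies with its front facing world +y (left in the top picture). The hinge is near the robot at about (392,335). The catches are at (410,225) for the main one and (410,277) for the safety one, the handle grip is at (349,268), and the rock is at (323,220). I'll enlarge this area to measure it.

```bash
cat > h.py <<'E'
import numpy as np, cv2
from scipy.spatial.transform import Rotation as R
from bench import telemetry, camera, get_calibration, r
def cam(n):
    c=get_calibration(n); return c, 200/np.tan(np.radians(c['fovy']/2)), R.from_quat(c['rotation'])
def unproj(n,u,v,z):
    c,f,q=cam(n); d=q.apply([(u-c['cx'])/f,-(v-c['cy'])/f,-1]); return c['xyz']+d*(z-c['xyz'][2])/d[2]
def proj(n,p):
    c,f,q=cam(n); x=q.inv().apply(np.array(p)-c['xyz']); return np.array([c['cx']-f*x[0]/x[2], c['cy']+f*x[1]/x[2]])
def crop(n,name,u0,u1,v0,v1,k):
    im=camera(n)[v0:v1,u0:u1,::-1]; cv2.imwrite(f"pics/{name}.png",cv2.resize(im,None,fx=k,fy=k,interpolation=cv2.INTER_CUBIC))
def st():
    s=telemetry.read_state(); print(round(s['time'],2),s['ee_pos'].round(4),R.from_quat(s['eef_rot']).as_matrix().round(3).tolist(),s['ft_force'].round(1),round(s['width'],4),s['grip_force'],s['joint_positions'].round(2)); return s
E
python3 -c "
from h import *
crop('top','crop1',250,450,145,295,4)"
```

```text
(no output)
```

View pics/crop1.png

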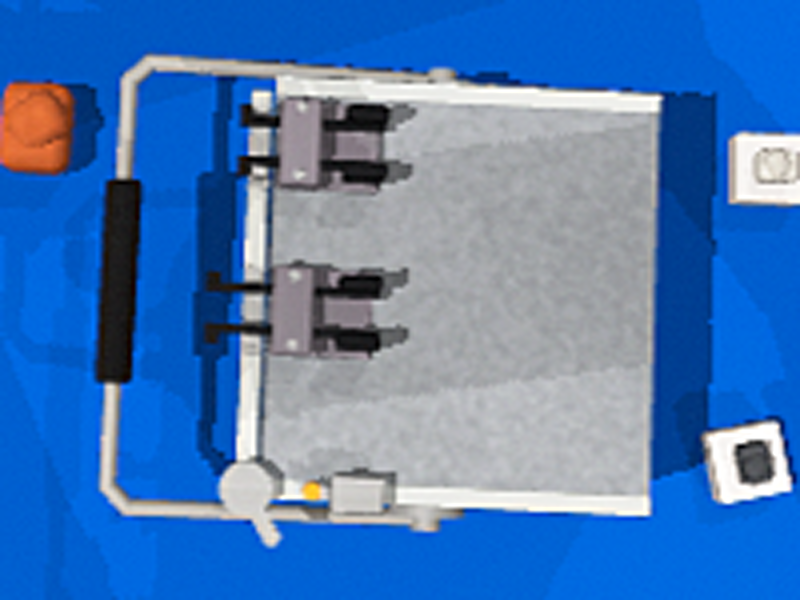

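The crop shows the roof's back corners at crop (662,95) and (650,515). The main tabs are at (365,117) and (362,170), the safety tabs at (360,287) and (357,341), and the grip's centre at (119,281).

```bash
python3 - <<'E'
from h import *
U=lambda a,b,z: unproj('top',250+(a-1.5)/4,145+(b-1.5)/4,z)
A=U(662,95,.13);B=U(650,515,.13);F=U(277,78,.13)
print('corners',A,B,F,np.linalg.norm(A-B),np.linalg.norm(A-F))
d=(A-B)[:2];print('carrier +y dir deg',np.degrees(np.arctan2(d[1],d[0])))
m=(U(366,117,.164)+U(363,170,.164))/2; s=(U(361,286,.164)+U(358,341,.164))/2
print('main',m,'safe',s,np.linalg.norm(m-s)); e=(m-s); print(np.degrees(np.arctan2(e[1],e[0])))
print('grip',U(119,281,.083),U(122,181,.083),U(114,381,.083)); print('hingecap',U(250,485,.145))
print('pivots',U(440,75,.075),U(425,519,.075))
print('rock',U(38,130,.02),'boxes',U(765,165,.02),U(748,462,.02),'pan',unproj('top',240*.8,257*.8,.01))
E
```

```text
corners [ 0.67758049 -0.15935543  0.13      ] [ 0.43747105 -0.14518683  0.13      ] [0.68885838 0.06323942 0.13      ] 0.2405271128838571 0.22288036837876743
carrier +y dir deg -3.37704622599074
main [0.64530813 0.01594514 0.164     ] safe [0.5514138  0.02003581 0.164     ] 0.09398339972629703
-2.494618295576487
grip [0.57543936 0.15808901 0.083     ] [0.63575045 0.15622126 0.083     ] [0.51579488 0.16112563 0.083     ]
hingecap [0.45774691 0.08070395 0.145     ]
pivots [ 0.70085221 -0.03791701  0.075     ] [ 0.4316946  -0.02394156  0.075     ]
rock [0.67729237 0.21524068 0.02      ] boxes [ 0.65126918 -0.25511114  0.02      ] [ 0.4603453  -0.23726838  0.02      ] pan [0.60590014 0.38890717 0.01      ]
```

```bash
cat >> h.py <<'E'
YAW=np.radians(-2.9)
YC=np.array([np.cos(YAW),np.sin(YAW),0]); XC=np.array([np.sin(YAW),-np.cos(YAW),0]); FW=-XC; Z=np.array([0,0,1.])
PIV=np.array([.5658,-.0318,.075])
def ori(phi,yaw=-2.9,roll=0):  # phi: tilt deg, tool z = -sin(phi)FWD - cos(phi)Z ; yaw of tool x, deg
    a=np.radians(yaw); tx=np.array([np.cos(a),np.sin(a),0]); f=np.array([-np.sin(a),np.cos(a),0]); p=np.radians(phi)
    tz=-np.sin(p)*f-np.cos(p)*Z; return R.from_matrix(np.c_[tx,np.cross(tz,tx),tz])
def rel(p,q,s=None,p0=None,q0=None):  # grasp point target (3 mm ahead of TCP) -> row numbers from pose p0,q0 (default: measured)
    s=s or telemetry.read_state(); p0=s['ee_pos'] if p0 is None else p0; q0=R.from_quat(s['eef_rot']) if q0 is None else q0
    t=np.array(p)-.003*q.as_matrix()[:,2]
    return np.r_[np.degrees((q0.inv()*q).as_rotvec())/5, q0.inv().apply(t-p0)/.04].round(2).tolist()
def grip(th): return PIV+.19*(np.cos(th)*FW+np.sin(th)*Z)
E
python3 - <<'E'
from h import *
print(rel([.5,-.3,.42],ori(0)))
print(rel([.58,.3,.40],ori(0),p0=np.array([.5,-.3,.423]),q0=ori(0)))
E
```

```text
[-0.01, 0.0, 3.72, 10.01, -5.02, -5.16]
[0.0, 0.0, 0.0, 1.24, -15.08, 0.5]
```

>>> {"fn": "drive_tool", "kwargs": {
  "series": [0, 0, 1, 1, 0, -3, 0.2, 0, 0, 2, 3, -1, -5, 0.2, 0, 0, 3.7, 5, -2.5, -5, 0.2, 0, 0, 3.7, 7, -3.5, -5, 0.2, 0, 0, 3.7, 8, -4, -5, 0.2, 0, 0, 3.7, 9, -4.5, -5, 0.2, 0, 0, 3.7, 10, -5, -5, 0.2, 0, 0, 3.7, 10, -5, -5, 0.2, 0, 0, 3.7, 10, -5, -5, 0.2, 0, 0, 3.7, 10, -5, -5, 0.2]
}}

```text
time: 0.98
ee_pos: [0.4302, -0.3658, 0.3946]
eef_rot: [1.0, -0.025, -0.0, 0.0]
ft_force: [0.2, -0.4, -0.5]
width: 0.0525
grip_force: 0.0
```

>>> {"fn": "drive_tool", "kwargs": {
  "series": [0, 0, 0, 0.5, -3, 0, 0.2, 0, 0, 0, 0.5, -3, 0, 0.2, 0, 0, 0, 1.2, -7, 0, 0.2, 0, 0, 0, 1.2, -7, 0, 0.2, 0, 0, 0, 1.2, -11, 0, 0.2, 0, 0, 0, 1.2, -11, 0, 0.2, 0, 0, 0, 1.2, -11, 0, 0.2, 0, 0, 0, 1.2, -15, 0.5, 0.2, 0, 0, 0, 1.2, -15, 0.5, 0.2, 0, 0, 0, 1.2, -15, 0.5, 0.2]
}}

```text
time: 1.82
ee_pos: [0.4904, 0.0457, 0.386]
eef_rot: [1.0, -0.025, 0.0, 0.0]
ft_force: [1.0, -1.3, -0.7]
width: 0.0519
grip_force: 0.0
```

```bash
python3 - <<'E'
from h import *
st(); print(rel([.57,.30,.30],ori(45)))
E
```

```text
1.82 [0.4904 0.0457 0.386 ] [[0.999, -0.049, 0.0], [-0.049, -0.999, -0.0], [0.0, 0.0, -1.0]] [ 1.  -1.3 -0.7] 0.0519 0.0 [ 0.41  0.04 -0.61  1.46  0.02  1.65 -1.82]
[-8.99, -0.01, 0.01, 1.67, -6.5, 2.09]
```

>>> {"fn": "drive_tool", "kwargs": {
  "series": [0, 0, 0, 0.5, -2, 0, 0.2, -1, 0, 0, 1, -3, 0, 0.2, -2.5, 0, 0, 1.7, -4.5, 0, 0.2, -4, 0, 0, 1.7, -5.5, 0.5, 0.2, -5.5, 0, 0, 1.7, -6.5, 1, 0.2, -7, 0, 0, 1.7, -6.5, 1.5, 0.2, -9, 0, 0, 1.7, -6.5, 2, 0.2, -9, 0, 0, 1.7, -6.5, 2, 0.2, -9, 0, 0, 1.7, -6.5, 2, 0.2, -9, 0, 0, 1.7, -6.5, 2, 0.2]
}}

```text
time: 2.65
ee_pos: [0.5714, 0.2859, 0.3035]
eef_rot: [0.94, -0.021, -0.023, 0.341]
ft_force: [0.2, 0.0, -2.1]
width: 0.0524
grip_force: 0.0
```

```bash
python3 - <<'E'
from h import *
st()
q=ori(45); g=grip(0)-.012*YC
print(g,'pre',rel(g-.07*q.as_matrix()[:,2],q),'g',rel(g,q))
E
```

```text
2.65 [0.5714 0.2859 0.3035] [[0.998, -0.024, -0.058], [-0.056, -0.766, -0.64], [-0.029, 0.642, -0.766]] [ 0.2  0.  -2.1] 0.0524 0.0 [-0.75  0.71 -0.06  0.9   0.52  2.05 -2.29]
[0.56342803 0.15856379 0.075     ] pre [-1.01, 0.29, 0.18, 0.1, -1.38, 4.61] g [-1.01, 0.29, 0.18, 0.14, -1.23, 6.35]
```

>>> {"fn": "drive_tool", "kwargs": {
  "series": [-0.5, 0, 0, 0, -1, 0.8, 0.2, -0.5, 0, 0, 0, -1.4, 1.6, 0.2, -0.5, 0, 0, 0.1, -1.4, 2.4, 0.2, -0.5, 0, 0, 0.1, -1.4, 3.2, 0.2, -1, 0.3, 0.2, 0.1, -1.4, 4, 0.2, -1, 0.3, 0.2, 0.1, -1.4, 4.4, 0.2, -1, 0.3, 0.2, 0.1, -1.4, 4.4, 0.2, -1, 0.3, 0.2, 0.1, -1.4, 4.4, 0.2]
}}

```text
time: 3.32
ee_pos: [0.5672, 0.2147, 0.1347]
eef_rot: [0.924, -0.026, -0.009, 0.38]
ft_force: [0.0, -0.1, 1.1]
width: 0.0522
grip_force: 0.0
```

```bash
python3 - <<'E'
from h import *
st()
for phi in (45,40):
  q=ori(phi); g=grip(0)-.012*YC
  print('g',rel(g,q))
c=proj('top',grip(0)).astype(int);print(c)
crop('side','s1',250,410,150,270,5)
E
```

```text
3.32 [0.5672 0.2147 0.1347] [[0.999, -0.041, -0.036], [-0.054, -0.709, -0.703], [0.003, 0.704, -0.71]] [ 0.  -0.1  1.1] 0.0522 0.0 [-0.7   0.73 -0.05  1.28  0.55  1.74 -2.46]
g [-0.05, 0.0, -0.05, -0.02, -0.05, 1.97]
g [0.95, -0.0, -0.05, -0.02, -0.05, 1.97]
[279 215]
```

View pics/s1.png

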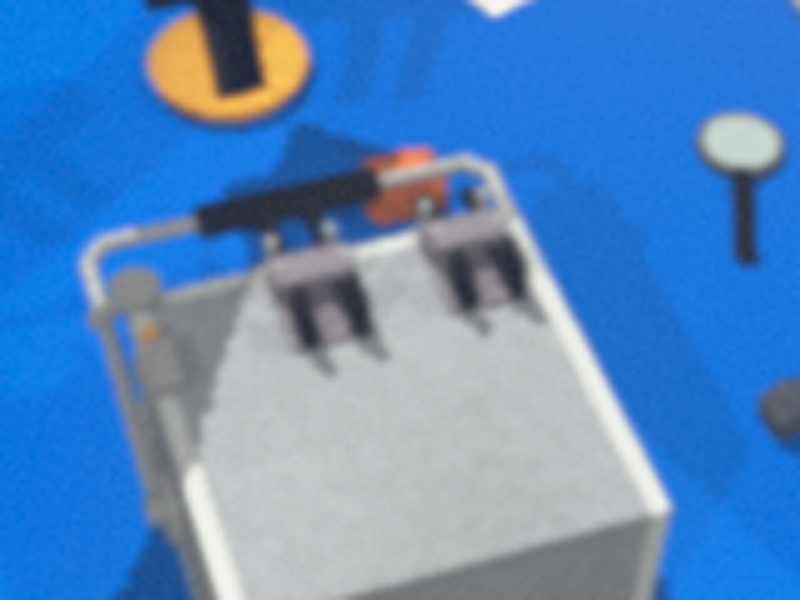

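The side crop shows a finger at about (230,90) beyond the handle. The sleeve is at (290,200), and nothing stands between the tool and the sleeve. I'll approach along the tool axis and grip.

>>> {"fn": "drive_tool", "kwargs": {
  "series": [0, 0, 0, 0, 0, 0.5, 0.2, 0, 0, 0, 0, 0, 1, 0.2, 0, 0, 0, 0, 0, 1.5, 0.2, 0, 0, 0, 0, 0, 1.95, 0.2, 0, 0, 0, 0, 0, 1.95, 0.2, 0, 0, 0, 0, 0, 1.95, 0.2]
}}

```text
time: 3.87
ee_pos: [0.5651, 0.161, 0.0804]
eef_rot: [0.925, -0.026, -0.008, 0.38]
ft_force: [-0.1, 0.4, 0.3]
width: 0.0524
grip_force: 0.0
```

>>> {"fn": "drive_tool", "kwargs": {
  "series": [0, 0, 0, 0, 0, 0, -0.2, 0, 0, 0, 0, 0, 0, -0.6, 0, 0, 0, 0, 0, 0, -0.6, 0, 0, 0, 0, 0, 0, -0.6, 0, 0, 0, 0, 0, 0, -0.6, 0, 0, 0, 0, 0, 0, -0.6, 0, 0, 0, 0, 0, 0, -0.6],
  "grip_force": 12
}}

```text
time: 4.45
ee_pos: [0.5646, 0.1602, 0.0793]
eef_rot: [0.925, -0.026, -0.008, 0.38]
ft_force: [-0.5, -0.5, -0.8]
width: 0.0193
grip_force: 0.1
```

```bash
python3 - <<'E'
from h import *
s=st(); Rm=R.from_quat(s['eef_rot']).as_matrix(); g=s['ee_pos']+.003*Rm[:,2]; print('grasp',g,'model',grip(0))
E
```

```text
4.45 [0.5646 0.1602 0.0793] [[0.999, -0.041, -0.035], [-0.053, -0.71, -0.702], [0.004, 0.703, -0.711]] [-0.5 -0.5 -0.8] 0.0193 0.07250812835991383 [-0.65  0.72 -0.04  1.42  0.57  1.6  -2.48]
grasp [0.56446535 0.15813872 0.07716765] model [0.57541266 0.15795668 0.075     ]
```

```bash
python3 - <<'E'
from h import *
st()
crop('top','t2',230,350,160,250,6)
E
```

```text
4.45 [0.5646 0.1602 0.0793] [[0.999, -0.041, -0.035], [-0.053, -0.71, -0.702], [0.004, 0.703, -0.711]] [-0.5 -0.5 -0.8] 0.0193 0.07250812835991383 [-0.65  0.72 -0.04  1.42  0.57  1.6  -2.48]
```

View pics/t2.png

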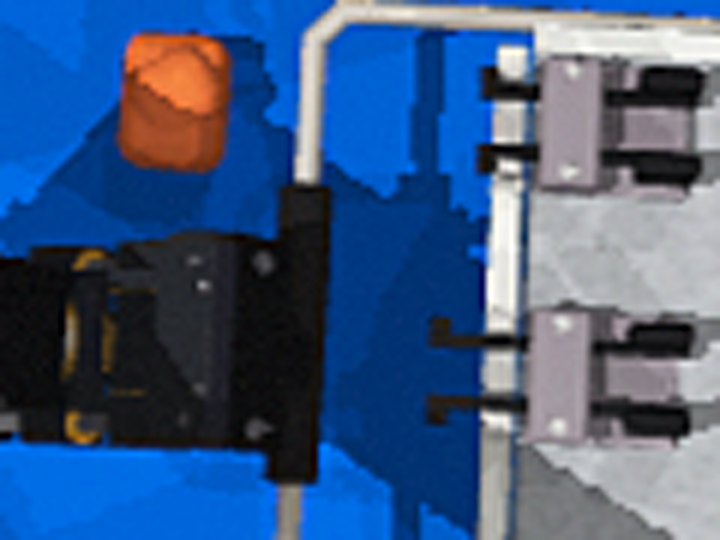

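The top crop shows the gripper right at the sleeve, about (290,340). The grip force is nearly zero because I commanded an opening only just below the sleeve's diameter, so I'll close further and check.

>>> {"fn": "drive_tool", "kwargs": {
  "series": [0, 0, 0, 0, 0, 0, -1, 0, 0, 0, 0, 0, 0, -1, 0, 0, 0, 0, 0, 0, -1, 0, 0, 0, 0, 0, 0, -1],
  "grip_force": 15
}}

```text
time: 4.83
ee_pos: [0.5647, 0.1625, 0.0794]
eef_rot: [0.925, -0.025, -0.007, 0.379]
ft_force: [0.0, 7.7, 2.5]
width: 0.0026
grip_force: 4.3
```

```bash
python3 - <<'E'
from h import *
from scipy.optimize import least_squares
for th in(0,.1,-.1): print(th,proj('side',grip(th)),proj('top',grip(th)))
us=[250+289/5,150+201/5]; ut=[250+119/4-.4,145+281/4-.4]
o=least_squares(lambda p:np.r_[proj('side',p)-us,proj('top',p)-ut],[.57,.16,.08]); print(o.x,o.fun)
us=[250+289/5,150+201/5]
# tabs cross check
for n,p in(('main',[.645,.016,.164]),('safe',[.5514,.02,.164])): print(n,(proj('side',p)-[250,150])*5)
print('tcp',(proj('side',[.5672,.2147,.1347])-[250,150])*5)
crop('side','s2',250,410,140,260,5)
E
```

```text
0 [306.35566867 193.53648672] [279.70246317 215.09213984]
0.1 [306.31361785 189.62878178] [279.45072729 214.61363755]
-0.1 [306.56385118 197.75605336] [280.71482888 215.58416303]
[0.57681241 0.15704853 0.09037917] [-1.03772433  0.09086578  0.20728865 -0.74895765]
main [477.06619586 247.95867834]
safe [320.47626948 286.50208475]
tcp [237.84794847  96.02508362]
```

View pics/s2.png

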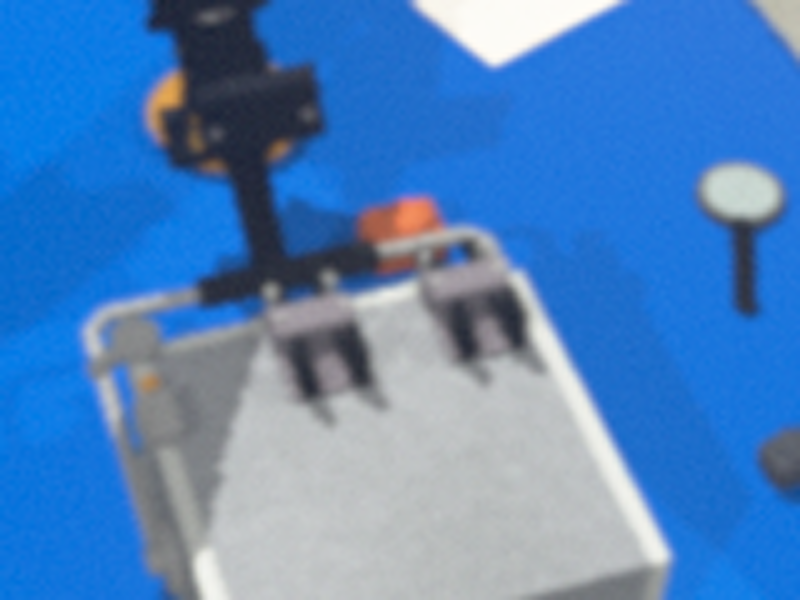

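The side crop shows the closed tips at (275,255), against the outer side of the sleeve, and the handle about 4 px lower than before. The grasp missed, so I'll back off and re-measure the sleeve.

>>> {"fn": "drive_tool", "kwargs": {
  "series": [0, 0, 0, 0, 0, -0.7, -1, 0, 0, 0, 0, 0, -1.4, -1, 0, 0, 0, 0, 0, -2, -1, 0, 0, 0, 0, 0, -2.2, -0.2, 0, 0, 0, 0, 0, -2.2, 0.3]
}}

```text
time: 5.3
ee_pos: [0.5679, 0.2238, 0.1426]
eef_rot: [0.925, -0.025, -0.007, 0.379]
ft_force: [0.4, 0.7, -0.2]
width: 0.0076
grip_force: 0.0
```

```bash
python3 - <<'E'
from h import *
st()
a=camera('side')[140:260,250:410,::-1]; b=camera('top')[160:250,250:370,::-1]
g=lambda im,k: np.clip(255*(cv2.resize(im,None,fx=k,fy=k,interpolation=cv2.INTER_CUBIC)/255.)**.5,0,255)
a=g(a,2.5);b=g(b,400/120); cv2.imwrite('pics/both3.png',np.hstack([a,b[:300]]))
print(a.shape,b.shape)
E
```

```text
5.3 [0.5679 0.2238 0.1426] [[0.999, -0.041, -0.032], [-0.052, -0.711, -0.701], [0.006, 0.702, -0.712]] [ 0.4  0.7 -0.2] 0.0076 0.0 [-0.71  0.73 -0.05  1.25  0.55  1.76 -2.45]
(300, 400, 3) (300, 400, 3)[ WARN:0@4.453] global loadsave.cpp:1063 imwrite_ Unsupported depth image for selected encoder is fallbacked to CV_8U.
```

View pics/both3.png

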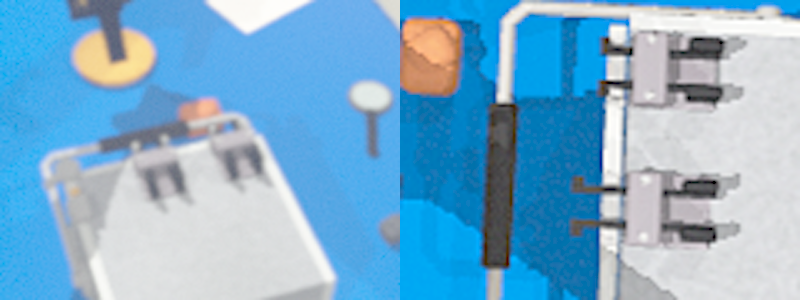

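```bash
python3 - <<'E'
from h import *
for n,p in(('A',[.6776,-.1594,.13]),('B',[.4375,-.1452,.13])): print(n,(proj('side',p)-[250,140])*2.5)
im=camera('side')
q=get_calibration('side')
# tcp closed tips
s=telemetry.read_state(); M=R.from_quat(s['eef_rot']).as_matrix()
print('tip',(proj('side',s['ee_pos']+.022*M[:,2])-[250,140])*2.5, (proj('top',s['ee_pos']+.022*M[:,2])-[250,160])/.3+[400,0])
for th in(-.1,0,.1,.2): print(th,(proj('side',grip(th))-[250,140])*2.5)
a=cv2.resize(im[120:240,250:410,::-1],None,fx=5,fy=5,interpolation=cv2.INTER_CUBIC); cv2.imwrite('pics/s4.png',a)
E
```

```text
A [331.36955465 277.03780466]
B [111.09502768 336.54659981]
tip [121.27409115  83.63675424] [424.55428629 192.49451721]
-0.1 [141.40962795 144.3901334 ]
0 [140.88917168 133.84121681]
0.1 [140.78404463 124.07195444]
0.2 [141.11068598 115.18276715]
```

View pics/s4.png

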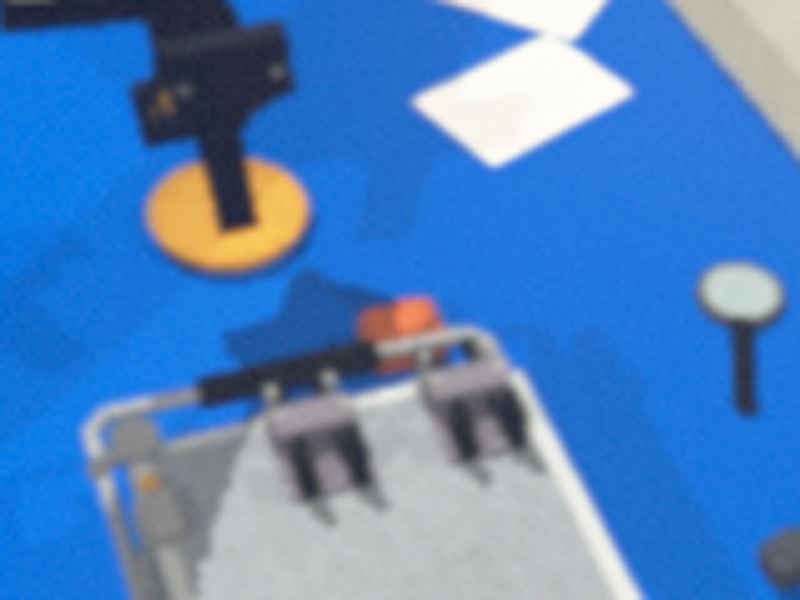

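The side crop shows the tip at (237,228), but the reported pose puts it at (242,267), so the true tip lies further back than modelled. I'll triangulate it with the top picture.

```bash
python3 - <<'E'
from h import *
from scipy.optimize import least_squares
s=st(); M=R.from_quat(s['eef_rot']).as_matrix(); T=s['ee_pos']
im=camera('top').astype(int); 
for v in range(206,232,2): print(v,''.join('#' if im[v,u].max()<75 else ('b' if im[v,u,2]>im[v,u,0]+60 else '.') for u in range(200,300)))
for d in(.022,0,-.02,-.048): print(d,proj('side',T+d*M[:,2]).round(1),proj('top',T+d*M[:,2]).round(1))
E
```

```text
5.45 [0.5674 0.2203 0.1407] [[0.998, -0.041, -0.036], [-0.055, -0.708, -0.704], [0.003, 0.705, -0.709]] [-0.   0.  -0.5] 0.018 0.0 [-0.71  0.73 -0.05  1.26  0.55  1.76 -2.46]
206 #############################################bbbbbbbbbbbbbbbbbbbbbbbbbbbbbbb#########bbbbbbbbbbbbbbb
208 #############################################bbbbbbbbbbbbbbbbbbbbbbbbbbbbbbb#########bbbbbbbbbbbbbbb
210 #####..#####..###############################bbbbbbbbbbbbbbbbbbbbbbbbbbbbbbb#########bbbbbbbbbbbbbbb
212 #####..#####..#####################################bbbbbbbbbbbbbbbbbbbbbbbbb########bbbbbbbbbbbbbbbb
214 #####..#####..######################################bbbbbbbbbbbbbbbbbbbbbbbb########bbbbbbbbbbbbbbbb
216 #####..#####..######################################bbbbbbbbbbbbbbbbbbbbbbb#########bbbbbbbbbbbbbbbb
218 #####.######.#######################################bbbbbbbbbbbbbbbbbbbbbbb#########bbbbbbbbbbbbbbbb
220 ####################################################bbbbbbbbbbbbbbbbbbbbbbb#########bbbbbbbbbbbbbbbb
222 ##########################.#################bbbbbbbbbbbbbbbbbbbbbbbbbbbbbbb#########bbbbbbbbbbbbbbbb
224 ############################################bbbbbbbbbbbbbbbbbbbbbbbbbbbbbbb#########bbbbbbbbbbbbbbbb
226 ############################################bbbbbbbbbbbbbbbbbbbbbbbbbbbbbbb#########bbbbbbbbbbbbbbbb
228 #######..#############################.####bbbbbbbbbbbbbbbbbbbbbbbbbbbbbbbb#########bbbbbbbbbbbbbbbb
230 #######.....#########################..####bbbbbbbbbbbbbbbbbbbbbbbbbbbbbbbb#########bbbbbbbbbbbbbbbb
0.022 [298.5 173.5] [257.4 217.7]
0 [297.  166.7] [249.5 217.1]
-0.02 [295.6 160.5] [242.1 216.4]
-0.048 [293.7 151.8] [231.2 215.5]
```

```bash
python3 - <<'E'
from h import *
from scipy.optimize import least_squares
s=telemetry.read_state(); M=R.from_quat(s['eef_rot']).as_matrix(); T=s['ee_pos']
for us,ut in (([297.4,165.6],[252.3,216]),([297.4,163.9],[252.3,216])):
    o=least_squares(lambda p:np.r_[proj('side',p)-us,proj('top',p)-ut],[.57,.2,.1]); print(o.x,o.fun.round(1),'tool coords',M.T@(o.x-T))
# carrier points with side, for depth check: sleeve now & initial
for us,ut in (([307.4,194.8],[279.7,215.6]),([307.4,193.1],[279.7,215.6]),([307.8,188.5],[279.6,215])):
    o=least_squares(lambda p:np.r_[proj('side',p)-us,proj('top',p)-ut],[.57,.2,.1]); print(o.x,o.fun.round(1))
E
```

```text
[0.56832312 0.21252218 0.15177354] [ 0.5 -0.  -0.1  0.4] tool coords [ 0.00137802  0.0131918  -0.00253356]
[0.56794816 0.2112221  0.1601131 ] [ 0.4 -0.  -0.1  0.3] tool coords [ 0.00110012  0.02000654 -0.00751966]
[0.57605564 0.15809684 0.06836518] [-0.8  0.1  0.2 -0.6]
[0.57566154 0.1573399  0.07717806] [-0.9  0.1  0.2 -0.7]
[0.57606677 0.15564024 0.09969227] [-1.2  0.1  0.2 -0.8]
```

The tip really sits about 25 mm short along the tool axis, which also explains the contact I saw. I'll go about 25 mm deeper.

>>> {"fn": "drive_tool", "kwargs": {
  "series": [0, 0, 0, 0, 0, 0.7, 0.3, 0, 0, 0, 0, 0, 1.3, 0.3, 0, 0, 0, 0, 0, 1.8, 0.3, 0, 0, 0, 0, 0, 2.2, 0.3, 0, 0, 0, 0, 0, 2.45, 0.3, 0, 0, 0, 0, 0, 2.65, 0.3, 0, 0, 0, 0, 0, 2.65, 0.3]
}}

```text
time: 6.08
ee_pos: [0.5635, 0.1456, 0.0655]
eef_rot: [0.924, -0.026, -0.009, 0.381]
ft_force: [0.2, -0.4, -0.2]
width: 0.0559
grip_force: 0.0
```

>>> {"fn": "drive_tool", "kwargs": {
  "series": [0, 0, 0, 0, 0, 0, -1, 0, 0, 0, 0, 0, 0, -1, 0, 0, 0, 0, 0, 0, -1, 0, 0, 0, 0, 0, 0, -1, 0, 0, 0, 0, 0, 0, -1, 0, 0, 0, 0, 0, 0, -1, 0, 0, 0, 0, 0, 0, -1, 0, 0, 0, 0, 0, 0, -1],
  "grip_force": 12
}}

```text
time: 6.75
ee_pos: [0.5641, 0.149, 0.0661]
eef_rot: [0.925, -0.025, -0.008, 0.379]
ft_force: [2.4, 6.0, -1.8]
width: 0.0215
grip_force: 12.0
```

>>> {"fn": "drive_tool", "kwargs": {
  "series": [0, 0, 0, 0, 0.17, -0.16, -1, 0, 0, 0, 0, 0.35, -0.32, -1, 0, 0, 0, 0, 0.73, -0.6, -1, 0, 0, 0, 0, 1.14, -0.84, -1, 0, 0, 0, 0, 1.57, -1.04, -1, 0, 0, 0, 0, 2.02, -1.2, -1, 0, 0, 0, 0, 2.48, -1.31, -1, 0, 0, 0, 0, 2.48, -1.31, -1]
}}

```text
time: 7.42
ee_pos: [0.5618, 0.1141, 0.1769]
eef_rot: [0.925, -0.027, -0.007, 0.379]
ft_force: [-2.5, 9.4, 8.2]
width: 0.0212
grip_force: 12.0
```

```bash
python3 - <<'E'
from h import *
s=st()
d=s['ee_pos']-[.5641,.149,.0661]; print(d, 'model .6',grip(.6)-grip(0))
E
```

```text
7.42 [0.5618 0.1141 0.1769] [[0.998, -0.044, -0.034], [-0.055, -0.712, -0.7], [0.007, 0.701, -0.713]] [-2.5  9.4  8.2] 0.0212 11.99127271771431 [-0.61  0.55 -0.02  1.46  0.59  1.67 -2.37]
[-0.00232297 -0.03489314  0.11082997] model .6 [-0.00167899 -0.03314373  0.10728207]
```

>>> {"fn": "drive_tool", "kwargs": {
  "series": [0, 0, 0, 0, 0.4, -0.13, -1, 0, 0, 0, 0, 0.88, -0.15, -1, 0, 0, 0, 0, 1.35, -0.12, -1, 0, 0, 0, 0, 1.82, -0.04, -1, 0, 0, 0, 0, 2.28, 0.08, -1, 0, 0, 0, 0, 2.72, 0.25, -1, 0, 0, 0, 0, 2.72, 0.25, -1]
}}

```text
time: 8.0
ee_pos: [0.5565, 0.0258, 0.245]
eef_rot: [0.924, -0.028, -0.008, 0.381]
ft_force: [-2.3, 1.2, 6.3]
width: 0.0217
grip_force: 12.0
```

```bash
python3 - <<'E'
from h import *
s=st()
d=s['ee_pos']-[.5641,.149,.0661]; print(d, 'model 1.2',grip(1.2)-grip(0))
E
```

```text
8.0 [0.5565 0.0258 0.245 ] [[0.998, -0.046, -0.037], [-0.059, -0.709, -0.703], [0.006, 0.704, -0.71]] [-2.3  1.2  6.3] 0.0217 12.002709656953812 [-0.53  0.4   0.01  1.54  0.63  1.68 -2.24]
[-0.00757828 -0.12317356  0.17891651] model 1.2 [-0.00612944 -0.12099687  0.17708743]
```

>>> {"fn": "drive_tool", "kwargs": {
  "series": [0, 0, 0, 0, 0.43, 0.21, -1, 0, 0, 0, 0, 0.83, 0.47, -1, 0, 0, 0, 0, 1.2, 0.76, -1, 0, 0, 0, 0, 1.54, 1.09, -1, 0, 0, 0, 0, 1.85, 1.45, -1, 0, 0, 0, 0, 2.12, 1.84, -1, 0, 0, 0, 0, 2.12, 1.84, -1],
  "grip_force": 15
}}

```text
time: 8.58
ee_pos: [0.5501, -0.0869, 0.2494]
eef_rot: [0.924, -0.028, -0.009, 0.381]
ft_force: [3.2, -0.7, -2.4]
width: 0.021
grip_force: 15.0
```

```bash
python3 - <<'E'
from h import *
s=st()
d=s['ee_pos']-[.5641,.149,.0661]; print(d, 'model 1.8',grip(1.8)-grip(0))
E
```

```text
8.58 [ 0.5501 -0.0869  0.2494] [[0.998, -0.044, -0.038], [-0.058, -0.709, -0.703], [0.004, 0.704, -0.71]] [ 3.2 -0.7 -2.4] 0.021 14.996443837881088 [-0.42  0.3   0.07  1.66  0.68  1.56 -2.12]
[-0.01396903 -0.23589637  0.18330526] model 1.8 [-0.01179667 -0.23286979  0.18503105]
```

>>> {"fn": "drive_tool", "kwargs": {
  "series": [0, 0, 0, 0, 0.23, 0.42, -1, 0, 0, 0, 0, 0.42, 0.85, -1, 0, 0, 0, 0, 0.56, 1.31, -1, 0, 0, 0, 0, 0.66, 1.77, -1, 0, 0, 0, 0, 0.71, 2.24, -1, 0, 0, 0, 0, 0.72, 2.45, -1, 0, 0, 0, 0, 0.72, 2.55, -1, 0, 0, 0, 0, 0.72, 2.55, -1]
}}

```text
time: 9.25
ee_pos: [0.5468, -0.1745, 0.1996]
eef_rot: [0.924, -0.026, -0.007, 0.381]
ft_force: [-1.0, 1.1, 9.1]
width: 0.0216
grip_force: 15.0
```

```bash
python3 - <<'E'
from h import *
s=st()
d=s['ee_pos']-[.5641,.149,.0661]
for t in(2.1,2.2,2.27,2.3):print(d, t,grip(t)-grip(0))
crop('side','s5',250,410,120,240,5)
E
```

```text
9.25 [ 0.5468 -0.1745  0.1996] [[0.999, -0.042, -0.034], [-0.053, -0.708, -0.704], [0.006, 0.705, -0.709]] [-1.   1.1  9.1] 0.0216 15.00107764765005 [-0.32  0.3   0.12  1.78  0.73  1.37 -2.09]
[-0.01732278 -0.32346695  0.13345134] 2.1 [-0.01446557 -0.2855546   0.16400978]
[-0.01732278 -0.32346695  0.13345134] 2.2 [-0.01526972 -0.30142869  0.15361432]
[-0.01732278 -0.32346695  0.13345134] 2.27 [-0.01579945 -0.31188567  0.14541744]
[-0.01732278 -0.32346695  0.13345134] 2.3 [-0.01601734 -0.316187    0.14168399]
```

View pics/s5.png

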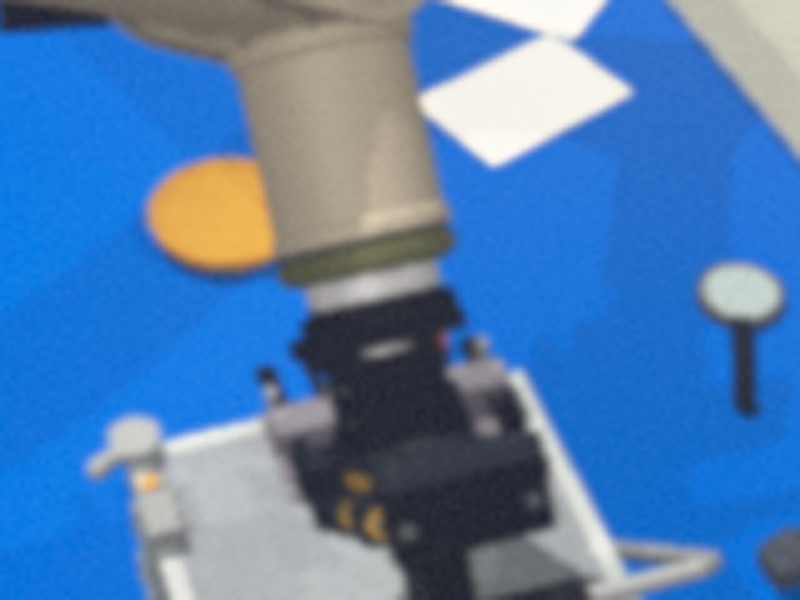

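The side crop shows the handle over the back with its arm at (680,560), and the gripper still on the sleeve. The measured swing reached the 2.3 stop. I'll release and retreat along the tool axis.

>>> {"fn": "drive_tool", "kwargs": {
  "series": [0, 0, 0, 0, 0, 0, 0.2, 0, 0, 0, 0, 0, 0, 0.2, 0, 0, 0, 0, 0, 0, 0.2, 0, 0, 0, 0, 0, 0, 0.2, 0, 0, 0, 0, 0, -0.5, 0.2, 0, 0, 0, 0, 0, -1.3, 0.2, 0, 0, 0, 0, 0, -2.1, 0.2, 0, 0, 0, 0, 0, -3, 0.2, 0, 0, 0, 0, 0, -4, 0.2, 0, 0, 0, 0, 0, -4, 0.2]
}}

```text
time: 10.13
ee_pos: [0.5537, -0.0556, 0.3159]
eef_rot: [0.925, -0.023, -0.004, 0.378]
ft_force: [0.2, 1.1, 0.9]
width: 0.052
grip_force: 0.0
```

```bash
python3 - <<'E'
from h import *
st(); print(rel([.63,.018,.36],ori(0,87.1)))
im=camera('top').astype(int)
print(''.join('#' if im[int(v),u].max()<75 else ('b' if im[int(v),u,2]>im[int(v),u,0]+60 else '.') for v in [215] for u in range(260,440)))
print([proj('top',grip(t)).round(0).tolist() for t in(2.02,2.27)])
E
```

```text
10.13 [ 0.5537 -0.0556  0.3159] [[0.999, -0.04, -0.025], [-0.046, -0.713, -0.7], [0.01, 0.7, -0.714]] [0.2 1.1 0.9] 0.052 0.0 [-0.45  0.27  0.05  1.55  0.68  1.68 -2.07]
[7.05, 6.85, -17.01, 1.83, -0.56, -2.18]
.......................................................................#####################...#####################################################......bbbbbbbbb##########bbbbbbb
[[410.0, 216.0], [426.0, 217.0]]
```

>>> {"fn": "drive_tool", "kwargs": {
  "series": [1.4, 0, 0, 0.3, 0, -1, 0.25, 2.8, 0, 0, 0.7, 0, -1.7, 0.25, 4.2, 0, 0, 1, -0.2, -2.2, 0.25, 5.6, 0, 0, 1.4, -0.5, -2.2, 0.25, 7, 0, 0, 1.8, -0.5, -2.2, 0.25, 8.4, 0, 0, 1.8, -0.5, -2.2, 0.25, 9, 0, 0, 1.8, -0.5, -2.2, 0.25, 9, 0, 0, 1.8, -0.5, -2.2, 0.25]
}}

```text
time: 10.85
ee_pos: [0.6275, 0.0045, 0.3599]
eef_rot: [1.0, -0.031, 0.002, -0.003]
ft_force: [0.5, -0.3, 0.4]
width: 0.0545
grip_force: 0.0
```

>>> {"fn": "drive_tool", "kwargs": {
  "series": [0, 0, -2, 0, 0, 0, 0.25, 0, 0, -4, 0, 0, 0, 0.25, 0, 0, -6, 0, 0, 0, 0.25, 0, 0, -8, 0, 0, 0, 0.25, 0, 0, -10, 0, 0, 0, 0.25, 0, 0, -12, 0, 0, 0, 0.25, 0, 0, -14, 0, 0, 0, 0.25, 0, 0, -16, 0, 0, 0, 0.25, 0, 0, -18, 0, 0, 0, 0.25, 0, 0, -18, 0, 0, 0, 0.25]
}}

```text
time: 11.68
ee_pos: [0.6271, 0.011, 0.3593]
eef_rot: [0.824, 0.566, 0.002, -0.0]
ft_force: [0.1, -0.8, -0.0]
width: 0.0543
grip_force: 0.0
```

```bash
python3 - <<'E'
from h import *
s=st(); print(rel([.6458,.0156,.21],ori(0,87.1)),rel([.6458,.0156,.150],ori(0,87.1)))
E
```

```text
11.68 [0.6271 0.011  0.3593] [[0.359, 0.933, 0.003], [0.933, -0.359, 0.003], [0.003, 0.002, -1.0]] [ 0.1 -0.8 -0. ] 0.0543 0.0 [-0.02  0.31 -0.09  1.2   0.02  1.63 -0.47]
[0.02, -0.04, -3.63, 0.26, 0.39, 3.66] [0.02, -0.04, -3.63, 0.26, 0.39, 5.16]
```

>>> {"fn": "drive_tool", "kwargs": {
  "series": [0, 0, -1.4, 0, 0, 0.5, 0.25, 0, 0, -2.8, 0.1, 0.2, 1.2, 0.25, 0, 0, -3.6, 0.26, 0.4, 2, 0.25, 0, 0, -3.6, 0.26, 0.4, 2.7, 0.25, 0, 0, -3.6, 0.26, 0.4, 3.4, 0.25, 0, 0, -3.6, 0.26, 0.4, 3.6, 0.25, 0, 0, -3.6, 0.26, 0.4, 3.6, 0.25]
}}

```text
time: 12.27
ee_pos: [0.6451, 0.0153, 0.2135]
eef_rot: [0.728, 0.686, 0.001, -0.002]
ft_force: [-0.2, -0.2, 1.0]
width: 0.0548
grip_force: 0.0
```

```bash
python3 - <<'E'
from h import *
s=st(); print(rel([.6458,.0156,.150],ori(0,87.1)))
M=R.from_quat(s['eef_rot']).as_matrix();T=s['ee_pos']
for sg in(-1,1):
  for d in(.022,-.003): print(sg,d,(proj('side',T+d*M[:,2]+sg*.027*M[:,1]-.0095*M[:,0])-[290,140])*7)
print('main',[((proj('side',[.6458+k*.98,.0156,z])-[290,140])*7).round(0).tolist() for k in(-.02,.02) for z in(.164,)])
crop('side','s6',290,400,140,220,7)
E
```

```text
12.27 [0.6451 0.0153 0.2135] [[0.059, 0.998, -0.001], [0.998, -0.059, 0.003], [0.003, -0.001, -1.0]] [-0.2 -0.2  1. ] 0.0548 0.0 [ 0.01  0.38 -0.13  1.4   0.05  1.36 -0.18]
[-0.02, -0.04, -0.09, 0.0, 0.02, 1.51]
-1 0.022 [336.66984893 402.83480526]
-1 -0.003 [339.54385541 358.97213938]
1 0.022 [464.34987479 373.55359612]
1 -0.003 [469.5261017  329.65806543]
main [[346.0, 430.0], [434.0, 405.0]]
```

View pics/s6.png

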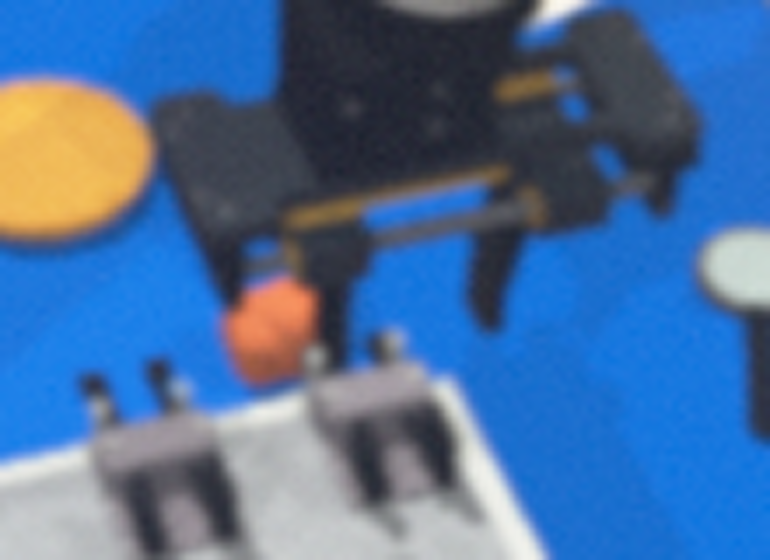

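The side crop shows the fingers over the main catch. The right tip is at (488,325), again about 25 mm short along the tool axis, and the lateral placing matches the tabs. I'll descend with that correction.

>>> {"fn": "drive_tool", "kwargs": {
  "series": [0, 0, -0.1, 0, 0, 0.5, 0.25, 0, 0, -0.1, 0, 0, 1, 0.25, 0, 0, -0.1, 0, 0, 1.4, 0.25, 0, 0, -0.1, 0, 0, 1.7, 0.25, 0, 0, -0.1, 0, 0, 1.9, 0.25, 0, 0, -0.1, 0, 0, 1.9, 0.25]
}}

```text
time: 12.82
ee_pos: [0.647, 0.0153, 0.1402]
eef_rot: [0.725, 0.689, 0.003, -0.0]
ft_force: [-0.5, -0.1, 0.2]
width: 0.0546
grip_force: 0.0
```

>>> {"fn": "drive_tool", "kwargs": {
  "series": [0, 0, 0, 0, 0, 0.12, 0.25, 0, 0, 0, 0, 0, 0.22, 0.25, 0, 0, 0, 0, 0, 0.22, 0.25]
}}

```text
time: 13.07
ee_pos: [0.6472, 0.0152, 0.1318]
eef_rot: [0.725, 0.689, 0.003, -0.0]
ft_force: [0.4, 1.8, 0.0]
width: 0.0541
grip_force: 0.0
```

>>> {"fn": "drive_tool", "kwargs": {
  "series": [0, 0, 0, 0, 0, 0, -0.5, 0, 0, 0, 0, 0, 0, -0.5, 0, 0, 0, 0, 0, 0, -0.5, 0, 0, 0, 0, 0, 0, -0.5, 0, 0, 0, 0, 0, 0, -0.5, 0, 0, 0, 0, 0, 0, -0.5, 0, 0, 0, 0, 0, 0, -0.5],
  "grip_force": 25
}}

```text
time: 13.65
ee_pos: [0.6478, 0.0152, 0.1324]
eef_rot: [0.725, 0.689, 0.004, 0.0]
ft_force: [3.7, 0.8, 2.0]
width: 0.0248
grip_force: 25.0
```

```bash
python3 - <<'E'
from h import *
st()
im=camera('top').astype(int)
for v in range(168,262,4): print(v,''.join('#' if im[v,u].max()<75 else ('b' if im[v,u,2]>im[v,u,0]+60 else '.') for u in range(280,370)))
E
```

```text
13.65 [0.6478 0.0152 0.1324] [[0.052, 0.999, 0.006], [0.999, -0.052, 0.005], [0.005, 0.006, -1.0]] [3.7 0.8 2. ] 0.0248 24.999870678875595 [ 0.01  0.44 -0.13  1.5   0.06  1.2  -0.18]
168 bbbbbbbbbbbbbbbbbbbbb......bbbbbbbbbbbb.......##............#.............................
172 bbbbbbbbbbbbbbbbbbbbbb.....bbbbbbbbbbb.........#..........................................
176 bbbbbbbbbbbbbbbbbbbbbb......bb###.bbbb.......................#............................
180 bbbbbbbbbbbbbbbbbbbbbb......bbbbbbbbbbb#.......##.........................................
184 bbbbbbbbbbbbbbbbbbbbbb......b####bbbbbb......####.............#...........................
188 bbbbbbbbbbbbbbbbbbbbbbb.....bbbbbbbbbb.......#####........................................
192 bbbbbbbbbbbbbbbbbbbbbbb......bbbbbbbbb.......######............#..........................
196 bbbbbbbbbbbbbbbbbbbbbbb......bbbbbbbbb.......##...##......................................
200 bbbbbbbbbbbbbbbbbbbbbbbb.....bbbbbbbbb............##......................................
204 bbbbbbbbbbbbbbbbbbbbbbbb......bbbbbbbb............###.....
[... 662 characters left out ...]
######.............................
236 bbbbbbbbbbbbbbbbbbbbbbbbbbb.....bbbb......................................................
240 bbbbbbbbbbbbbbbbbbbbbbbbbbb......bbb......................................................
244 bbbbbbbbbbbbbbbbbbbbbbbbbbb......bb.......................................................
248 bbbbbbbbbbbbbbbbbbbbbbbbbbb......bb.......................................................
252 bbbbbbbbbbbbbbbbbbbbbbbbbbbb.....bb.......................................................
256 bbbbbbbbbbbbbbbbbbbbbbbbbbbb......b.......................................................
260 bbbbbbbbbbbbbbbbbbbbbbbbbbbb..............................................................
```

>>> {"fn": "drive_tool", "kwargs": {
  "series": [0, 0, 0, 0, 0, 0, 0.2, 0, 0, 0, 0, 0, 0, 0.2, 0, 0, 0, 0, 0, 0, 0.2, 0, 0, 0, 0, 0, 0, 0.2, 0, 0, 0, 0, 0, -0.7, 0.2, 0, 0, 0, 0, 0, -1.6, 0.2, 0, 0, 0, 0, -0.8, -1.6, 0.2, 0, 0, 0, 0, -1.6, -1.6, 0.2, 0, 0, 0, 0, -2.37, -1.6, 0.2, 0, 0, 0, 0, -2.37, -1.6, 0.2]
}}

```text
time: 14.53
ee_pos: [0.5465, 0.0201, 0.1944]
eef_rot: [0.725, 0.689, 0.001, -0.002]
ft_force: [1.6, -0.8, 0.1]
width: 0.0522
grip_force: 0.0
```

>>> {"fn": "drive_tool", "kwargs": {
  "series": [0, 0, 0, 0, 0, 0, 0.25, 0, 0, 0, 0, 0, 0.4, 0.25, 0, 0, 0, 0, 0, 0.8, 0.25, 0, 0, 0, 0, 0, 1.2, 0.25, 0, 0, 0, 0, 0, 1.4, 0.25, 0, 0, 0, 0, 0, 1.6, 0.25, 0, 0, 0, 0, 0, 1.6, 0.25]
}}

```text
time: 15.12
ee_pos: [0.552, 0.02, 0.1298]
eef_rot: [0.725, 0.689, 0.002, -0.001]
ft_force: [0.4, -0.4, 0.0]
width: 0.0544
grip_force: 0.0
```

```bash
python3 - <<'E'
from h import *
st()
im=camera('top').astype(int)
for v in range(172,262,6): print(v,''.join('#' if im[v,u].max()<75 else ('b' if im[v,u,2]>im[v,u,0]+60 else '.') for u in range(280,370)))
E
```

```text
15.12 [0.552  0.02   0.1298] [[0.051, 0.999, 0.002], [0.999, -0.051, 0.005], [0.005, 0.002, -1.0]] [ 0.4 -0.4  0. ] 0.0544 0.0 [ 0.02  0.24 -0.16  1.76  0.04  1.14 -0.2 ]
172 bbbbbbbbbbbbbbbbbbbbb.....bbbb.##bbbbb...................###########......................
178 bbbbbbbbbbbbbbbbbbbbbb.....bbbbbbbbbbbb.......##########################..#########.......
184 bbbbbbbbbbbbbbbbbbbbbb......b#########.......#............................................
190 bbbbbbbbbbbbbbbbbbbbbbb.....bbbbbbbbbb.........#..........................................
196 bbbbbbbbbbbbbbbbbbbbbbb......bbbbbbbbb..........#.........................................
202 bbbbbbbbbbbbbbbbbbbbbbbb.....bbbbbbbbb.#.........#........................................
208 bbbbbbbbbbbbbbbbbbbbbbbb......bbbbbbb...#.................................................
214 bbbbbbbbbbbbbbbbbbbbbb###.....bbbbbbb...##................................................
220 bbbbbbbbbbbbbbbbbbbbbbbbb......bbbbbb....##...............................................
226 bbbbbbbbbbbbbbbbbbbbb#################....##..........#...................................
232 bbbbbbbbbbbbbbbbbbbbbbbbbb......bbbb.......#...........#..................................
238 bbbbbbbbbbbbbbbbbbbbbbbbbbb.....bbbb.......##...........#.................................
244 bbbbbbbbbbbbbbbbbbbbbbbbbbb......bb........###...........#................................
250 bbbbbbbbbbbbbbbbbbbbbbbbbbb......bb........####...........#...............................
256 bbbbbbbbbbbbbbbbbbbbbbbbbbbb......b........#####...........#..............................
```

>>> {"fn": "drive_tool", "kwargs": {
  "series": [0, 0, 0, 0, 0, 0, -0.5, 0, 0, 0, 0, 0, 0, -0.5, 0, 0, 0, 0, 0, 0, -0.5, 0, 0, 0, 0, 0, 0, -0.5, 0, 0, 0, 0, 0, 0, -0.5, 0, 0, 0, 0, 0, 0, -0.5, 0, 0, 0, 0, 0, 0, -0.5],
  "grip_force": 25
}}

```text
time: 15.75
ee_pos: [0.553, 0.0201, 0.1322]
eef_rot: [0.725, 0.689, 0.004, 0.0]
ft_force: [0.0, 0.0, 6.6]
width: 0.0244
grip_force: 25.0
```

>>> {"fn": "drive_tool", "kwargs": {
  "series": [0, 0, 0, 0, 0, 0, 0.2, 0, 0, 0, 0, 0, 0, 0.2, 0, 0, 0, 0, 0, 0, 0.2, 0, 0, 0, 0, 0, 0, 0.2, 0, 0, 0, 0, 0, -0.7, 0.2, 0, 0, 0, 0, 0, -1.7, 0.2, 0, 0, 0, 0, 0, -2.7, 0.2, 0, 0, 0, 0, 0, -3, 0.2, 0, 0, 0, 0, 0, -3, 0.2]
}}

```text
time: 16.5
ee_pos: [0.5535, 0.0197, 0.2554]
eef_rot: [0.725, 0.689, 0.006, 0.002]
ft_force: [-0.2, -0.2, 0.1]
width: 0.052
grip_force: 0.0
```

```bash
python3 - <<'E'
from h import *
st()
im=camera('top').astype(int)
for v in range(160,276,4): print(v,''.join('#' if im[v,u].max()<75 else ('b' if im[v,u,2]>im[v,u,0]+60 else '.') for u in range(240,350)))
h=np.array([.4577,.0807,.137]);
for g in(.4,.45,.5):
  d=np.cos(g)*YC+np.sin(g)*FW; print(g,[proj('top',h+k*d).round(0).tolist() for k in(.05,.1475,.228)])
E
```

```text
16.5 [0.5535 0.0197 0.2554] [[0.051, 0.999, 0.011], [0.999, -0.052, 0.005], [0.006, 0.01, -1.0]] [-0.2 -0.2  0.1] 0.052 0.0 [ 0.02  0.16 -0.15  1.6   0.02  1.38 -0.19]
160 bbbbbbbbbbbbbbbbbbbbbbbbbbbbbbbbbbbbbbbbbbbbbbbbbbbbbbbbbbbbbbbbbbbbbbbbbbbbbbbbbbbbbbbbbbbbbbbbbbbbbbbbbbbbbb
164 bbbbbbbbbbbbbbbbbbbbbbbbbbbbbbbbbbbbbbbbbbbbbbbbbbbbbbbbbbbbbbbbbbbbbbbbbbbbbbb..........####.........########
168 bbbbbbbbbbb.................bbbbbbbbbbbbbbbbbbbbbbbbbbbbbbbbbbbbbbbbbbbbbbbbbbb............##.................
172 bbbbbbbbbb..................#bbbbbbbbbbbbbbbbbbbbbbbbbbbbbbbbbbbbbbbbb.##bbbbbb.............##................
176 bbbbbbbbbb..................#b......bbbbbbbbbbbbbbbbbbbbbbbbbbbbbbbbbbb###bb####.............##...............
180 bbbbbbbbbb..................bbb...##..bbbbbbbbbbbbbbbbbbbbbbbbbbbbbbbbbbbbbbbbb...............##..............
184 bbbbbbbbbb..................bbbbb.......bbbbbbbbbbbbbbbbbbbbbbbbbbbbb#############.............#..............
188 bbbbbbbbbbbbbbbbbbb......bbbbbbbbbb.......bbbbbbbbbbbbbbbbbbbbbbbbbbb####bbbbb...##.............#.............
192 bbbbbbbb
[... 1862 characters left out ...]
bbbbbbbbbbbbbbbbbbbbbbbbbbbbbbbbbb.......bbbb...............##...............#..
260 bbbbbbbbbbbbbbbbbbbbbbbbbbbbbbbbbbbbbbbbbbbbbbbbbbbbbbbbbbbbbbbbbb...................#######...............##.
264 bbbbbbbbbbbbbbbbbbbbbbbbbbbbbbbbbbbbbbbbbbbbbbbbbbbbbbbbbbbbbbbbbb..................#########...............#.
268 bbbbbbbbbbbbbbbbbbbbbbbbbbbbbbbbbbbbbbbbbbbbbbbbbbbbbbbbbbbbbbbbb....................####...##..............##
272 bbbbbbbbbbbbbbbbbbbbbbbbbbbbbbbbbbbbbbbbbbbbbbbbbbbbbbbbbbbbbbbbbbb...............bbb#########...............#
0.4 [[304.0, 245.0], [289.0, 204.0], [277.0, 171.0]]
0.45 [[303.0, 245.0], [286.0, 205.0], [272.0, 173.0]]
0.5 [[302.0, 246.0], [283.0, 207.0], [268.0, 175.0]]
```

```bash
cat >> h.py <<'E'
H=np.array([.4577,.0807,0])
def gate(g,z=.114,k=.1475): # reported TCP for holding gate at angle g
    a=YAW+g; return np.array([H[0]+k*np.cos(a),H[1]+k*np.sin(a),z]), ori(0,np.degrees(a))
def relT(p,q,**k): return rel(p+.003*q.as_matrix()[:,2],q,**k)
E
python3 - <<'E'
from h import *
p,q=gate(.45,.24); print(relT(p,q)); print(p)
E
```

```text
[0.04, -0.1, 12.83, 3.01, 0.87, 0.34]
[0.59359177 0.1380557  0.24      ]
```

>>> {"fn": "drive_tool", "kwargs": {
  "series": [0, 0, 1.4, 0.6, 0.2, 0, 0, 0, 0, 2.8, 1.2, 0.4, 0, 0, 0, 0, 4.2, 1.8, 0.6, 0, 0, 0, 0, 5.6, 2.4, 0.8, 0.3, 0, 0, 0, 7, 3, 0.87, 0.3, 0, 0, 0, 8.4, 3, 0.87, 0.3, 0, 0, 0, 9.8, 3, 0.87, 0.3, 0, 0, 0, 11.2, 3, 0.87, 0.3, 0, 0, 0, 12.8, 3, 0.87, 0.3, 0, 0, 0, 12.8, 3, 0.87, 0.3, 0]
}}

```text
time: 17.38
ee_pos: [0.5922, 0.1374, 0.2382]
eef_rot: [0.98, 0.197, 0.001, -0.002]
ft_force: [0.2, -0.6, 0.7]
width: 0.0432
grip_force: 0.0
```

```bash
python3 - <<'E'
from h import *
st(); p,q=gate(.45); print(relT(p,q))
E
```

```text
17.38 [0.5922 0.1374 0.2382] [[0.922, 0.386, 0.002], [0.386, -0.922, 0.004], [0.003, -0.003, -1.0]] [ 0.2 -0.6  0.7] 0.0432 0.0 [-0.22  0.28 -0.1   1.48  0.03  1.38 -1.5 ]
[-0.04, -0.03, -0.03, 0.03, 0.01, 3.1]
```

>>> {"fn": "drive_tool", "kwargs": {
  "series": [0, 0, 0, 0, 0, 0.7, 0, 0, 0, 0, 0, 0, 1.4, 0, 0, 0, 0, 0, 0, 2.1, 0, 0, 0, 0, 0, 0, 2.6, 0, 0, 0, 0, 0, 0, 2.9, 0, 0, 0, 0, 0, 0, 3.1, 0, 0, 0, 0, 0, 0, 3.1, 0]
}}

```text
time: 17.97
ee_pos: [0.5926, 0.138, 0.1144]
eef_rot: [0.98, 0.201, 0.001, -0.002]
ft_force: [0.3, 0.2, -0.4]
width: 0.0434
grip_force: 0.0
```

>>> {"fn": "drive_tool", "kwargs": {
  "series": [0, 0, 0, 0, 0, 0, -1, 0, 0, 0, 0, 0, 0, -1, 0, 0, 0, 0, 0, 0, -1, 0, 0, 0, 0, 0, 0, -1, 0, 0, 0, 0, 0, 0, -1, 0, 0, 0, 0, 0, 0, -1],
  "grip_force": 25
}}

```text
time: 18.47
ee_pos: [0.5937, 0.1383, 0.1166]
eef_rot: [0.98, 0.2, 0.003, -0.002]
ft_force: [0.0, 2.0, 1.5]
width: 0.0117
grip_force: 20.3
```

```bash
python3 - <<'E'
from h import *
s=st(); d=s['ee_pos']-H; print('gamma',np.arctan2(d[1],d[0])-YAW,np.hypot(d[0],d[1]))
p0,q0=gate(.45)
for g in(.55,.65,.75,.85,.95,1.05): p,q=gate(g); print(g,relT(p,q,p0=p0,q0=q0))
E
```

```text
18.47 [0.5937 0.1383 0.1166] [[0.92, 0.392, 0.005], [0.392, -0.92, 0.005], [0.007, -0.003, -1.0]] [0.  2.  1.5] 0.0117 20.33393383026123 [-0.22  0.37 -0.11  1.63  0.04  1.14 -1.5 ]
gamma 0.45149392745148537 0.1476857717045223
0.55 [0.0, 0.0, -1.15, -0.02, -0.37, 0.0]
0.65 [0.0, 0.0, -2.29, -0.07, -0.73, 0.0]
0.75 [0.0, 0.0, -3.44, -0.16, -1.09, 0.0]
0.85 [0.0, 0.0, -4.58, -0.29, -1.44, 0.0]
0.95 [0.0, 0.0, -5.73, -0.45, -1.77, 0.0]
1.05 [0.0, 0.0, -6.88, -0.64, -2.08, 0.0]
```

Gripped: the width is 11.7 mm, matching the rail. Now swinging the gate.

>>> {"fn": "drive_tool", "kwargs": {
  "series": [0, 0, -0.57, 0, -0.18, 0, -1, 0, 0, -1.15, -0.02, -0.37, 0, -1, 0, 0, -1.72, -0.04, -0.55, 0, -1, 0, 0, -2.29, -0.07, -0.73, 0, -1, 0, 0, -2.86, -0.11, -0.91, 0, -1, 0, 0, -3.44, -0.16, -1.09, 0, -1, 0, 0, -4, -0.22, -1.27, 0, -1, 0, 0, -4.58, -0.29, -1.44, 0, -1],
  "grip_force": 30
}}

```text
time: 19.13
ee_pos: [0.5609, 0.1876, 0.1167]
eef_rot: [0.92, 0.392, 0.004, -0.002]
ft_force: [5.5, 0.8, -2.7]
width: 0.011
grip_force: 30.0
```

```bash
python3 - <<'E'
from h import *
s=st(); d=s['ee_pos']-H; print('gamma',np.arctan2(d[1],d[0])-YAW,np.hypot(d[0],d[1]))
p0,q0=gate(.85)
for g in(.95,1.05,1.15,1.25,1.35,1.45): p,q=gate(g); print(g,relT(p,q,p0=p0,q0=q0))
E
```

```text
19.13 [0.5609 0.1876 0.1167] [[0.693, 0.721, 0.007], [0.721, -0.693, 0.006], [0.009, 0.0, -1.0]] [ 5.5  0.8 -2.7] 0.011 29.997392892837524 [-0.24  0.34 -0.2   1.68  0.07  1.13 -1.22]
gamma 0.853894920740524 0.1485894910293043
0.95 [0.0, 0.0, -1.15, -0.02, -0.37, 0.0]
1.05 [0.0, 0.0, -2.29, -0.07, -0.73, 0.0]
1.15 [0.0, 0.0, -3.44, -0.16, -1.09, 0.0]
1.25 [0.0, 0.0, -4.58, -0.29, -1.44, 0.0]
1.35 [0.0, 0.0, -5.73, -0.45, -1.77, 0.0]
1.45 [0.0, 0.0, -6.88, -0.64, -2.08, 0.0]
```

>>> {"fn": "drive_tool", "kwargs": {
  "series": [0, 0, -0.57, 0, -0.18, 0, -1, 0, 0, -1.15, -0.02, -0.37, 0, -1, 0, 0, -1.72, -0.04, -0.55, 0, -1, 0, 0, -2.29, -0.07, -0.73, 0, -1, 0, 0, -2.86, -0.11, -0.91, 0, -1, 0, 0, -3.44, -0.16, -1.09, 0, -1, 0, 0, -4, -0.22, -1.27, 0, -1, 0, 0, -4.58, -0.29, -1.44, 0, -1, 0, 0, -5.16, -0.37, -1.61, 0, -1, 0, 0, -5.73, -0.45, -1.77, 0, -1]
}}

```text
time: 19.97
ee_pos: [0.4972, 0.2251, 0.1167]
eef_rot: [0.794, 0.607, 0.005, -0.001]
ft_force: [2.9, 7.6, -3.6]
width: 0.0111
grip_force: 30.0
```

```bash
python3 - <<'E'
from h import *
s=st(); d=s['ee_pos']-H; print('gamma',np.arctan2(d[1],d[0])-YAW,np.hypot(d[0],d[1]))
E
```

```text
19.97 [0.4972 0.2251 0.1167] [[0.262, 0.965, 0.007], [0.965, -0.262, 0.008], [0.009, 0.004, -1.0]] [ 2.9  7.6 -3.6] 0.0111 29.98271942138672 [-0.24  0.25 -0.3   1.79  0.08  1.1  -0.84]
gamma 1.3543752951084362 0.14967562655287872
```

>>> {"fn": "drive_tool", "kwargs": {
  "series": [0, 0, -0.57, 0.03, -0.18, 0, -1, 0, 0, -1.15, 0.03, -0.37, 0, -1, 0, 0, -1.72, 0.01, -0.55, 0, -1, 0, 0, -2.29, -0.02, -0.73, 0, -1, 0, 0, -2.86, -0.06, -0.91, 0, -1, 0, 0, -3.15, -0.08, -1, 0, -1, 0, 0, -3.15, -0.08, -1, 0, -1, 0, 0, -3.15, -0.08, -1, 0, -1]
}}

```text
time: 20.63
ee_pos: [0.4581, 0.231, 0.1166]
eef_rot: [0.705, 0.709, 0.004, -0.0]
ft_force: [2.1, 2.4, 1.8]
width: 0.0108
grip_force: 30.0
```

```bash
python3 - <<'E'
from h import *
s=st(); d=s['ee_pos']-H; print('gamma',np.arctan2(d[1],d[0])-YAW,np.hypot(d[0],d[1]))
im=camera('top').astype(int)
for v in range(225,290,4): print(v,''.join('#' if im[v,u].max()<75 else ('b' if im[v,u,2]>im[v,u,0]+60 else '.') for u in range(210,330)))
for g in(1.5,1.6): 
  e=np.array([np.cos(YAW+g),np.sin(YAW+g),0]); print(g,proj('top',H+.137*Z+.22*e),proj('top',H+.137*Z+.04*e))
v=215;print(''.join('#' if im[v,u].max()<75 else ('b' if im[v,u,2]>im[v,u,0]+60 else '.') for u in range(400,440)))
E
```

```text
20.63 [0.4581 0.231  0.1166] [[-0.005, 1.0, 0.006], [1.0, 0.005, 0.006], [0.006, 0.006, -1.0]] [2.1 2.4 1.8] 0.0108 29.99776840209961 [-0.23  0.19 -0.36  1.87  0.07  1.09 -0.61]
gamma 1.6189649558468004 0.15026876694298397
225 bbbbbbbbb#########..##############..###########bbbbbbbbbbbbbbbbbbbbbbbbbbbbbbbbbbbbbbbbbbbbbbbbbbbbbbbbbbbb.............
229 bbbbbbbbb###...#########################..######bbbbbbbbbbbbbbbbbbbbbbbbbbbbbbbbbbbbbbbbbbb.##bbbbbbbbbbbb............##
233 bbbbbbbbb#####################################bbbbbbbbbbbbbbbbbbbbbbbbbbbbbbbbbbbbbbbbbbbbbbbbbbbbbbbbbbbb..............
237 ....bbbbbbbbb.######................#####.##.bbbbbbbbbbbbbbbbbbbbbbbbbbbbbbbbbbbbbbbbbbbbbbbbbbbbbbbbbbbbb..............
241 ..........bbbb####bbbbbbbbbbbbbbbbbbb###bb...bbbbbbbbbbbbbbbbbbbbbbbbbbbbbbbbbbbbbbbbbbbbbbbbbbbbbbbbbbbbb..............
245 ........#####.####bbbbbbbbbbbbbbbbbbb###bb...bbbbbbbbbbbbbbbbbbbbbbbbbbbbbbbbbbbbbbbbbbbbbbbbbbbbbbbbbbbb...............
249 .........#########bbbbbbbbbbbbbbbbbbb###bb..#bbbbbbbbbbbbbbbbbbbbbbbbbbbbbbbbbbbbbbbbbbbbbbbbbbbbbbbbbbbb...............
25
[... 708 characters left out ...]
bbbbbbbbbbbbbbbbb......bbbbbbbbbbbbbbbb
277 .........#.................##########....#######bbbbbbbbbbbbbbbbbbbbbbbbbbbbbbbbbbbbbbbbbbbbbbbbbbbbbbbbbbbbbbbbbbbbbbbb
281 ............#.................#########..#######bbbbbbbbbbbbbbbbbbbbbbbbbbbbbbbbbbbbbbbbbbbbbbbbbbbbbbbbbbbbbbbbbbbbbbbb
285 ..............#....................####...######bbbbbbbbbbbbbbbbbbbbbbbbbbbbbbbbbbbbbbbbbbbbbbbbbbbbbbbbbbbbbbbbbbbbbbbb
289 ................#............................#bbbbbbbbbbbbbbbbbbbbbbbbbbbbbbbbbbbbbbbbbbbbbbbbbbbbbbbbbbbbbbbbbbbbbbbbbb
1.5 [214.09742328 254.66920162] [294.33274533 263.65828027]
1.6 [213.26001139 264.60050859] [294.21259052 265.46083184]
..............bbbbbbbbb##########bbbbbbb
```

```bash
python3 -c "
from h import *
print(r.close_job())"
```

```text
the job is handed in; nothing more can be done
None
```

The handle is seated at the back and both catches have let go. I handed the job in with the arm holding the gate open at about 1.6 rad with 30 N of grip, at 20.6 s; I got no verdict back, and I didn't measure the rock, boxes or pan again at the end.

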